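# Fill the empty cell of the shipping tray

### The arm

A 6-joint arm with a two-finger parallel gripper is mounted at the origin on the work surface. World frame = base frame: x ahead of the robot, y to its left, z up, the work surface at z = 0. Lengths are in m, angles in degrees, forces in N, time in s.
With the tool pointing down it reaches from about 0.35 to 0.875 m from the base axis. Payload 4.2 kg.
Tool frame: the origin (TCP) lies at the very end of the fingers, on their centre line; the grasp point (between the pads) lies behind it (r.grip_point_offset is the z of the grasp point in the tool frame, in m); z points along the fingers, y is the direction in which the jaws open and shut (so a half turn about z gives the same grasp; the last joint's range is limited). The gripper opens to 87 mm and grips with 3 to 60 N. Pads are 19 mm wide; open, the fingers measure 117 mm over their backs; the gripper's body (75 mm by 190 mm) begins 51 mm behind the grasp point.
Start: joints at [86.322, 22.042, 0.453, 0, -68.411, -14.817], TCP at [0.198, 0.593, 0.185] pointing down, gripper open.
Joint ranges: [-179.83, 179.83], [-69.29, 118.12], [-61.27, 80.66], [-181.25, 117.63], [-171.15, -9.14], [-177.46, 177.46]. Speed limits (degrees/s): [159.86, 159.86, 180, 180, 180, 180].

### API

Orientations are given as a 3x3 rotation matrix whose columns are the frame's x, y, z axes.
In Python, from station import r, capture, workorder gives the robot as it stands. The module is installed in compiled form; this text tells all that it offers.
- The arm moves only by the shell command python3 -m crank 'ROWS'. ROWS is JSON, a list of rows, each an object with "delta_rot": the turn, a rotation vector about the tool's x, y, z in rad, a list of three; "linear": the shift along the tool's x, y, z in m, a list of three; "gripper": the opening in per cent of the stroke, from 0 (shut) to 100 (fully open). A call has 1 to 10 rows; each row shifts and turns the commanded pose from where the row before left it, along the tool's axes as they then stand; what a row does not reach is not made up. A row lasts 1/8 s, in which the tool goes at most 62.5 mm and 10.7 degrees, less where a joint would pass 70% of its speed; a pose out of reach is approached as far as the arm can. A call is refused whole if a number of a shift passes 0.0625 or a number of a turn 0.188, either way. A call with a gripper value outside its range is refused whole. The fingers move at their own pace and stop on an object; the grip force is fixed at half the most. Time passes only in rows, so rows that do not move let the fingers close. It gives the time, the measured TCP pose, the force and the opening at its end, in the units of the state.
- r.sense(): the state, without advancing time (a new reading comes with each control period).
- capture(name): name is "scene" or "top"; returns a dict with "img" (420x560x3 uint8, blue, green, red), "fx", "fy", "cx", "cy" (pixels), "world_from_camera" (4x4, takes a point from camera to world coordinates). Camera axes: x right, y down, z forward; pixel columns grow to the right and rows downward; lengths in m; the calibration is good to about 2 mm. A picture is of the moment at which its call begins. There is no depth.
- workorder.finish_job(): hands the job in, once; it reports no verdict.
The state is a dict: "time_s": time; "joints": joint angles; "joint_velocities": joint speeds; "effort": joint torques, N m; "tcp_pos": TCP position; "ee_rot": TCP orientation; "wrist_force": force on the tool from outside, world axes, zero at the start; "moment": the same for the moment, N m; "gripper_width": opening from 0.0 (shut) to 1.0 (fully open).
Only numpy, scipy, OpenCV 4.12 (cv2) and the standard library are available. Lean on these libraries where they do the work, as an engineer would, in place of code of your own. Each camera call takes 0.05 s, during which the arm holds its last target.

### The job

The grey divided tray on the blue roller conveyor has one cell still empty. Take the finished module with the yellow front from the bench and set it down in the middle of that empty cell, upright and lined up like the two modules already there; do not let it drop. Leave those two in place. (The similar module with the red front is waiting for rework and does not belong in the tray.)

Things in the scene. Friction and masses are not known exactly. Their poses are not given: they have to be found in the camera images.
- module: Finished module on the bench left of the conveyor: upright grey housing with raised yellow front, 36 mm wide (its x), 90 long (its y), 60 high, about 0.16 kg, loose. Flat-sided across x at mid-length over the full height: pinch it there from above. Origin: centre of underside, z up. A red-fronted lookalike, a label roll and a screwdriver also lie on the bench, at most 60 mm high; bins 75 mm high stand at the far edge.
- tray: Shallow grey tray, fixed, on blue rollers (56 mm above the bench; side rails 70): 290 (its x) x 140 (its y) x 35 mm high, walls 5. Origin: centre of underside; inner floor 5 mm above it. Three cells in a row, each 90 (x) x 130 (y) mm inside, centred at x = -95, 0, +95 mm, y = 0. Two hold a module (long side along y), one is empty; which one varies.
- loaded_a: A second copy of the finished module (yellow front, 36 x 90 x 60 mm, same origin and axes), loose, already standing upright in the middle of one of the tray's cells; which cell varies.
- loaded_b: A second copy of the finished module (yellow front, 36 x 90 x 60 mm, same origin and axes), loose, already standing upright in the middle of one of the tray's cells; which cell varies.

How it is judged (in metres and radians):
At the end, for the whole second after the job is handed in: The yellow module from the bench stands released and still on the floor (7 mm) of the cell that was empty, within 16 mm of its centre along and across, upright within 8 deg, long side along the cell's within 11 deg, either way round; the two loaded modules are within 15 mm of their places ((x of module in the frame of tray between -0.111 and -0.079 m or x of module in the frame of tray between -0.016 and 0.016 m or x of module in the frame of tray between 0.079 and 0.111 m) and y of module in the frame of tray between -0.016 and 0.016 m and z of module in the frame of tray between 0 and 0.012 m and angle between module's own z axis and vertical below 0.15 rad and angle between the x axis of module and the x axis of tray, either way round below 0.2 rad and linear speed of module below 0.02 m/s and contact force between the fingers and module below 0.1 N and distance of each of loaded_a, loaded_b from where it was at the start of the episode below 0.015 m); the robot touches nothing.
It fails at once if a module already in the tray is shifted by more than 20 mm (distance of any of loaded_a, loaded_b from where it was at the start of the episode above 0.02 m).
It fails at once if the module is dropped: it falls free of the fingers at more than 0.6 m/s (a fall of about 18 mm) (linear speed of module above 0.6 m/s and contact force between the fingers and module below 0.01 N).
It also fails if it takes over 40 s, if anything falls off the work surface, if the arm or the gripper's body presses on something with over 40 N, if the wrist force passes 120 N, or if a joint passes its speed limit or range.

## Working session

There is one attempt and no reset: what is moved stays moved. The work goes in short steps, Python scripts to look and compute and a shell command to move; the robot and the scene stay as the last step left them, time stands still between calls to the robot, and variables do not carry over. Pictures are saved under pics/ and viewed, and the job is handed in when it is done.

```bash
mkdir -p pics
python3 - <<'E'
from station import r,capture
import cv2,numpy as np
np.set_printoptions(precision=4,suppress=True)
for n in("scene","top"):
    c=capture(n); cv2.imwrite(f"pics/{n}0.png",c["img"]); np.savez(f"{n}0.npz",**c)
    print(n,c["fx"],c["fy"],c["cx"],c["cy"]);print(np.array(c["world_from_camera"]))
s=r.sense();print(s["time_s"],s["tcp_pos"],s["gripper_width"],r.grip_point_offset);print(np.array(s["ee_rot"]))
E
```

```text
scene 422.11740506245 422.11740506245 273.09195526214484 207.52375781176283
[[-0.0258  0.6307 -0.7756  1.2931]
 [ 0.9997  0.0157 -0.0205  0.0709]
 [-0.0008 -0.7759 -0.6309  0.6821]
 [ 0.      0.      0.      1.    ]]
top 495.4656211955562 495.4656211955562 285.41975659335264 196.1567082606103
[[-0.0035 -0.9939  0.1101  0.4386]
 [-1.      0.003  -0.0044  0.05  ]
 [ 0.004  -0.1101 -0.9939  0.9853]
 [ 0.      0.      0.      1.    ]]
0.1 [0.198  0.5922 0.1838] 1.0017056516547227 -0.0187
[[ 0.9483 -0.3174 -0.0005]
 [-0.3174 -0.9483 -0.0018]
 [ 0.0001  0.0019 -1.    ]]
```

View pics/scene0.png

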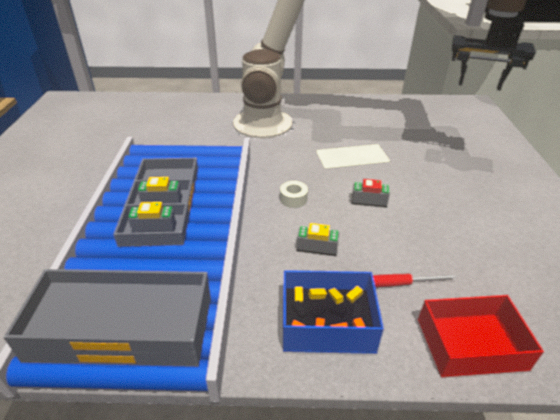

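View pics/top0.png

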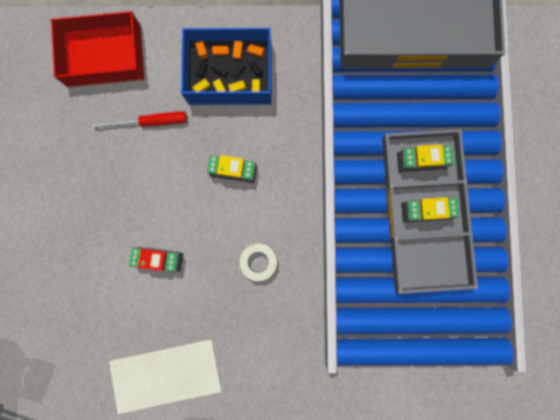

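The empty cell is the one nearest the robot, around top view (434,263). The yellow module is at about (232,167) and the red lookalike at (156,260). I'll zoom in for details.

Run:
```python
import cv2,numpy as np
t=cv2.imread("pics/top0.png");s=cv2.imread("pics/scene0.png")
a=cv2.resize(t[130:205,180:280],None,fx=4,fy=4,interpolation=cv2.INTER_CUBIC)
b=cv2.resize(t[120:300,375:485],None,fx=3.3,fy=3.3,interpolation=cv2.INTER_CUBIC)
c=cv2.resize(s[205:265,280:355],None,fx=5,fy=5,interpolation=cv2.INTER_CUBIC)
o=np.zeros((600,800,3),np.uint8)
o[:300,:400]=a;o[300:600,:375]=c;o[:b.shape[0],410:410+b.shape[1]]=b[:600]
cv2.imwrite("pics/zoom0.png",o)
```

```text
(no output)
```

View pics/zoom0.png

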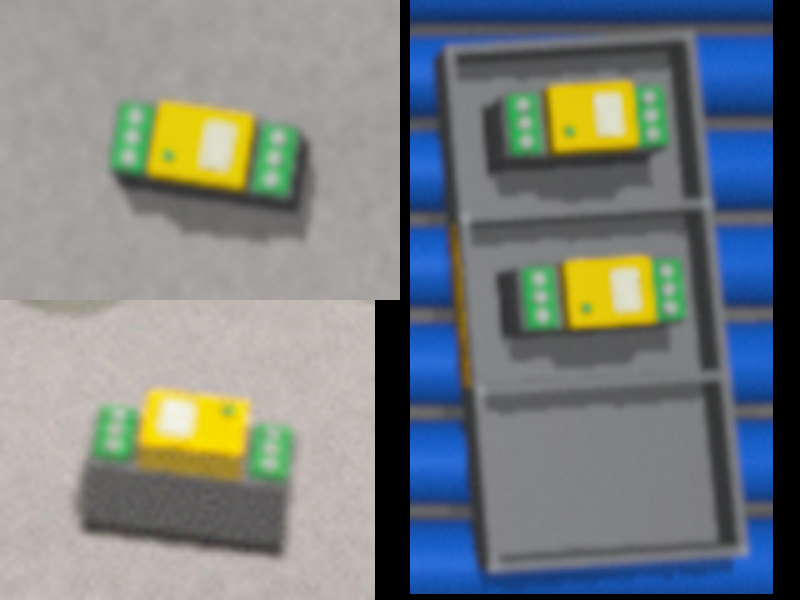

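```bash
cat > h.py <<'E'
import cv2,numpy as np
np.set_printoptions(precision=4,suppress=True)
def cast(c,px,z):
    px=np.atleast_2d(px).astype(float)
    d=np.c_[(px[:,0]-c["cx"])/c["fx"],(px[:,1]-c["cy"])/c["fy"],np.ones(len(px))]
    M=np.array(c["world_from_camera"]);d=d@M[:3,:3].T;o=M[:3,3]
    return o+d*((z-o[2])/d[:,2])[:,None]
def rect(c,cnt,z):
    P=cast(c,cnt.reshape(-1,2),z)[:,:2]
    (ctr,wh,a)=cv2.minAreaRect((P*1000).astype(np.float32))
    e=cv2.boxPoints((ctr,wh,a));L=max([e[1]-e[0],e[2]-e[1]],key=np.linalg.norm)
    return np.array(ctr),sorted(wh),np.degrees(np.arctan2(L[1],L[0]))%180,e
def yellows(c,k=6):
    im=cv2.resize(c["img"],None,fx=k,fy=k,interpolation=cv2.INTER_CUBIC)
    h=cv2.cvtColor(im,cv2.COLOR_BGR2HSV)
    m=cv2.inRange(h,(20,140,90),(32,255,255))
    cs,_=cv2.findContours(m,cv2.RETR_EXTERNAL,cv2.CHAIN_APPROX_NONE)
    return [((x.reshape(-1,2)+.5)/k-.5) for x in cs if cv2.contourArea(x)>k*k*250],m
E
python3 - <<'E'
from h import *
for n in("top","scene"):
    c=dict(np.load(n+"0.npz"))
    cs,m=yellows(c)
    for q in cs:
        print(n,q.mean(0))
        for z in(.06,.121):
            a=rect(c,q,z);print("  z",z,a[0],np.array(a[1]),a[2])
c=dict(np.load("top0.npz"))
# tray: inside belt, non-blue
k=4
im=cv2.resize(c["img"],None,fx=k,fy=k,interpolation=cv2.INTER_CUBIC)
h=cv2.cvtColor(im,cv2.COLOR_BGR2HSV)
m=cv2.inRange(h,(100,140,40),(130,255,255));m=cv2.bitwise_not(m)
roi=np.zeros_like(m);roi[122*k:300*k,375*k:487*k]=1;m=m*roi
m=cv2.morphologyEx(m,cv2.MORPH_OPEN,np.ones((45,45)))
cs,_=cv2.findContours(m,cv2.RETR_EXTERNAL,cv2.CHAIN_APPROX_NONE)
q=max(cs,key=cv2.contourArea).reshape(-1,2);q=(q+.5)/k-.5
a=rect(c,q,.091);print("tray",a[0],a[1],a[2]);print(a[3])
o=im.copy();cv2.drawContours(o,[((q+.5)*k).astype(int)],-1,(0,0,255),1)
cs,_=yellows(c)
for y in cs: cv2.drawContours(o,[((y+.5)*k).astype(int)],-1,(255,0,255),1)
cv2.imwrite("pics/tray0.png",o[480:1070,1300:1960].copy())
E
```

```text
top [434.6917 208.5214]
  z 0.06 [ 517.0815 -233.9062] [40.3958 52.4624] 93.48531
  z 0.121 [ 511.9045 -215.192 ] [37.7327 49.004 ] 93.48522
top [229.8821 166.4465]
  z 0.06 [598.0846 150.8183] [38.283  48.2323] 80.78107
  z 0.121 [587.5675 144.1703] [35.7593 45.0527] 80.78122
top [429.4022 155.4426]
  z 0.06 [ 618.0403 -227.7904] [41.367  52.2163] 93.404076
  z 0.121 [ 606.2078 -209.4793] [38.64  48.774] 93.40413
scene [105.7837 358.4795]
  z 0.06 [ 923.1819 -211.3983] [11.6496 93.9291] 90.04073
  z 0.121 [ 959.4555 -183.7127] [10.5072 84.7183] 90.04079
scene [100.3764 345.7329]
  z 0.06 [ 900.5493 -229.2554] [ 13.7799 102.4105] 89.9961
  z 0.121 [ 939.0422 -199.8188] [12.4287 92.368 ] 89.99614
scene [317.3007 230.5299]
  z 0.06 [607.87   150.9982] [46.7713 51.034 ] 170.34454
  z 0.121 [675.0634 143.1468] [42.1849 46.0295] 170.34457
scene [149.557  209.3019]
  z 0.06 [ 541.5059 -237.5193] [54.8352 61.4062] 4.053457
  z 0.121 [ 615.2071 -207.2722] [49.458  55.3847] 4.053442
tray [ 517.4467 -212.7133] [151.93482971191406, 303.4183044433594] 3.48506
[[ 361.4001 -146.1085]
 [ 370.636  -297.7624]
 [ 673.4932 -279.3181]
 [ 664.2573 -127.6642]]
```

View pics/tray0.png

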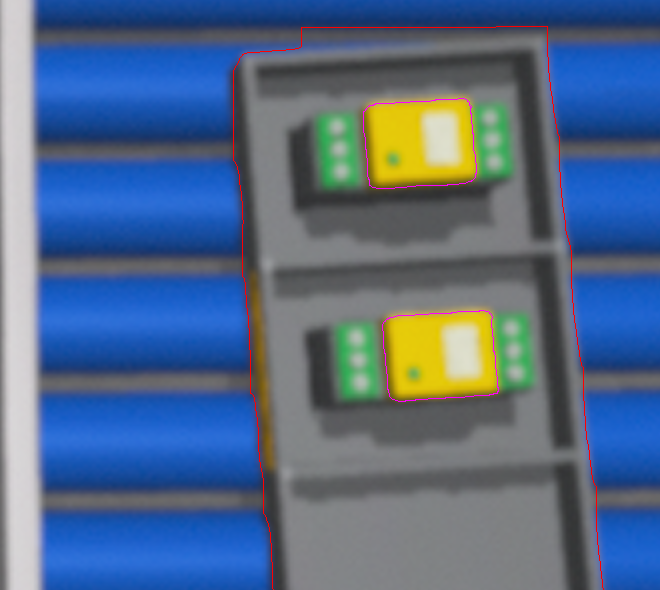

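```bash
python3 - <<'E'
from h import *
c=dict(np.load("top0.npz"))
z=np.array([[443,45],[693,33],[748,552],[487,572]],float)
P=cast(c,(z-[410,0])/3.3+[375,120],.091)[:,:2]*1000
print(P,P.mean(0),[np.linalg.norm(P[i]-P[(i+1)%4]) for i in range(4)])
E
python3 - <<'E'
import cv2,numpy as np
t=cv2.imread("pics/top0.png")
cv2.imwrite("pics/cell0.png",cv2.resize(t[225:300,380:485],None,fx=7,fy=7,interpolation=cv2.INTER_CUBIC))
E
```

```text
[[ 652.9684 -137.9601]
 [ 659.4636 -278.1024]
 [ 373.1223 -295.6846]
 [ 363.0269 -154.267 ]] [ 512.1453 -216.5035] [np.float64(140.29268328029485), np.float64(286.88054349592045), np.float64(141.7774180225889), np.float64(290.39973176235446)]
```

View pics/cell0.png

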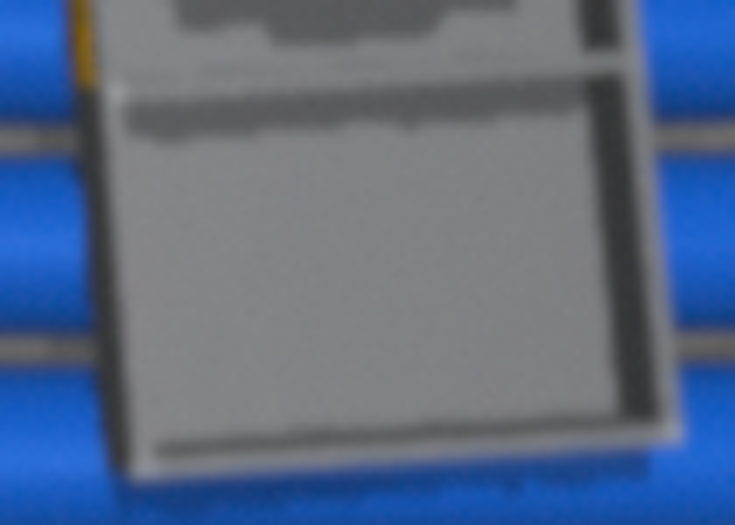

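Both measurements agree. The tray is at (512,-216) mm, turned 3.5°, with its rim measuring 140x290, and the loaded modules are 94.5 mm apart. That puts the empty cell at about (417,-222). The bench module is at about (597.5,150.5), with its x axis at -9.4°. I'll move above it first, then turn +81° about tool z.

```bash
python3 -m crank '[{"linear":[0.0519,0.0291,0],"delta_rot":[0,0,0],"gripper":100},{"linear":[0.0519,0.0291,0],"delta_rot":[0,0,0],"gripper":100},{"linear":[0.0519,0.0291,0],"delta_rot":[0,0,0],"gripper":100},{"linear":[0.0519,0.0291,0],"delta_rot":[0,0,0],"gripper":100},{"linear":[0.0519,0.0291,0],"delta_rot":[0,0,0],"gripper":100},{"linear":[0.0519,0.0291,0],"delta_rot":[0,0,0],"gripper":100},{"linear":[0.0519,0.0291,0],"delta_rot":[0,0,0],"gripper":100},{"linear":[0.0519,0.0291,0],"delta_rot":[0,0,0],"gripper":100},{"linear":[0.0519,0.0291,0],"delta_rot":[0,0,0],"gripper":100},{"linear":[0.0519,0.0291,0],"delta_rot":[0,0,0],"gripper":100}]'
```

```text
time_s: 1.35
tcp_pos: [0.599, 0.1505, 0.1843]
ee_rot: [[0.948, -0.317, -0.001], [-0.317, -0.948, -0.0], [-0.001, 0.0, -1.0]]
wrist_force: [0.7, 0.3, 1.2]
gripper_width: 1.001
```

```bash
python3 -m crank '[{"linear":[0,0,0],"delta_rot":[0,0,0.157],"gripper":100},{"linear":[0,0,0],"delta_rot":[0,0,0.157],"gripper":100},{"linear":[0,0,0],"delta_rot":[0,0,0.157],"gripper":100},{"linear":[0,0,0],"delta_rot":[0,0,0.157],"gripper":100},{"linear":[0,0,0],"delta_rot":[0,0,0.157],"gripper":100},{"linear":[0,0,0],"delta_rot":[0,0,0.157],"gripper":100},{"linear":[0,0,0],"delta_rot":[0,0,0.157],"gripper":100},{"linear":[0,0,0],"delta_rot":[0,0,0.157],"gripper":100},{"linear":[0,0,0],"delta_rot":[0,0,0.157],"gripper":100},{"linear":[0,0,0],"delta_rot":[0,0,0],"gripper":100}]'
```

```text
time_s: 2.6
tcp_pos: [0.5978, 0.152, 0.1842]
ee_rot: [[-0.162, -0.987, -0.001], [-0.987, 0.162, -0.0], [0.001, 0.001, -1.0]]
wrist_force: [0.1, 0.1, -0.5]
gripper_width: 1.003
```

```bash
python3 -m crank '[{"linear":[0.0015,0,0.04],"delta_rot":[0,0,0],"gripper":100},{"linear":[0,0,0.04],"delta_rot":[0,0,0],"gripper":100},{"linear":[0,0,0],"delta_rot":[0,0,0],"gripper":100}]'
python3 - <<'E'
from station import capture
import cv2
a=capture("scene")["img"];cv2.imwrite("pics/pre.png",cv2.resize(a[120:300,230:430],None,fx=3,fy=3,interpolation=cv2.INTER_CUBIC))
E
```

```text
time_s: 2.98
tcp_pos: [0.5953, 0.1494, 0.1013]
ee_rot: [[-0.163, -0.987, -0.008], [-0.987, 0.163, -0.003], [0.005, 0.007, -1.0]]
wrist_force: [0.5, -0.1, 0.1]
gripper_width: 1.002
```

View pics/pre.png

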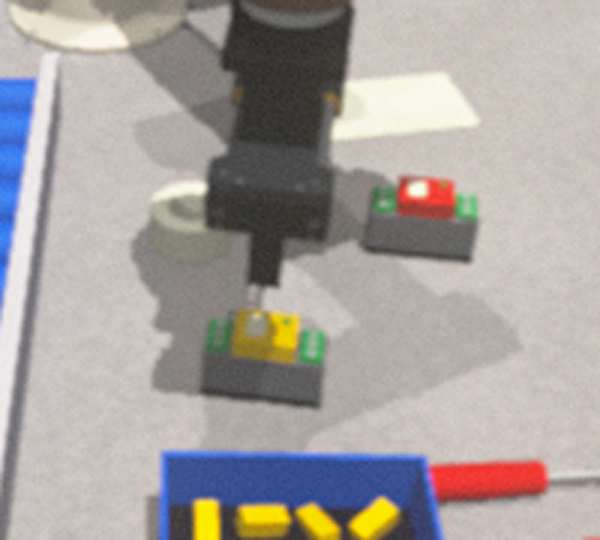

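Run:
```python
from h import *
c=dict(np.load("scene0.npz"));M=np.linalg.inv(c["world_from_camera"])
for p in [(.595,.1494,.101),(.641,.142,.101),(.552,.157,.101),(.641,.142,.17)]:
    q=M[:3,:3]@np.array(p)+M[:3,3];u=np.array([c["fx"]*q[0]/q[2]+c["cx"],c["fy"]*q[1]/q[2]+c["cy"]]);print(p,u,(u-[230,120])*3)
```

```text
(0.595, 0.1494, 0.101) [318.2145 213.0211] [264.6434 279.0634]
(0.641, 0.142, 0.101) [315.8946 227.2506] [257.6837 321.7519]
(0.552, 0.157, 0.101) [320.5317 200.6974] [271.595  242.0922]
(0.641, 0.142, 0.17) [318.1196 200.9744] [264.3587 242.9231]
```

The front fingertip appears at zoom pixel (257,310) where it was predicted (258,322), directly above the yellow block. I'll descend and close.

```bash
python3 -m crank '[{"linear":[0,-0.001,0.03],"delta_rot":[0,0,0],"gripper":100},{"linear":[0,0,0.03],"delta_rot":[0,0,0],"gripper":100},{"linear":[0,0,0.016],"delta_rot":[0,0,0],"gripper":100},{"linear":[0,0,0],"delta_rot":[0,0,0],"gripper":100},{"linear":[0,0,0],"delta_rot":[0,0,0],"gripper":60},{"linear":[0,0,0],"delta_rot":[0,0,0],"gripper":45},{"linear":[0,0,0],"delta_rot":[0,0,0],"gripper":30},{"linear":[0,0,0],"delta_rot":[0,0,0],"gripper":15},{"linear":[0,0,0],"delta_rot":[0,0,0],"gripper":0},{"linear":[0,0,0],"delta_rot":[0,0,0],"gripper":0}]'
```

```text
time_s: 4.28
tcp_pos: [0.5988, 0.1504, 0.0287]
ee_rot: [[-0.164, -0.986, -0.0], [-0.986, 0.164, -0.0], [0.0, 0.0, -1.0]]
wrist_force: [0.6, 0.3, -0.1]
gripper_width: 0.403
```

```bash
python3 -m crank '[{"linear":[0,0,-0.015],"delta_rot":[0,0,0],"gripper":0},{"linear":[0,0,-0.03],"delta_rot":[0,0,0],"gripper":0},{"linear":[0,0,-0.04],"delta_rot":[0,0,0],"gripper":0},{"linear":[0,0,-0.04],"delta_rot":[0,0,0],"gripper":0},{"linear":[0,0,-0.015],"delta_rot":[0,0,0],"gripper":0},{"linear":[0,0,0],"delta_rot":[0,0,0],"gripper":0}]'
python3 - <<'E'
from station import capture,r
import cv2
from h import *
s=r.sense();print(s["tcp_pos"],s["wrist_force"],s["gripper_width"]);R=np.array(s["ee_rot"]);print(R)
d=np.array([.4173,-.2222,0])-[s["tcp_pos"][0],s["tcp_pos"][1],0];print(d, R.T@d)
a=capture("scene")["img"];cv2.imwrite("pics/lift.png",cv2.resize(a[60:260,200:460],None,fx=3,fy=3,interpolation=cv2.INTER_CUBIC))
E
```

```text
time_s: 5.03
tcp_pos: [0.5992, 0.1508, 0.1701]
ee_rot: [[-0.164, -0.986, 0.002], [-0.986, 0.164, 0.002], [-0.002, -0.002, -1.0]]
wrist_force: [-0.2, 0.1, -0.5]
gripper_width: 0.002
[0.5992 0.1508 0.1701] [-0.1654  0.0705 -0.5284] 0.0021583204690595772
[[-0.1643 -0.9864  0.0022]
 [-0.9864  0.1644  0.0015]
 [-0.0018 -0.0019 -1.    ]]
[-0.1819 -0.373   0.    ] [ 0.3978  0.1181 -0.001 ]
```

View pics/lift.png

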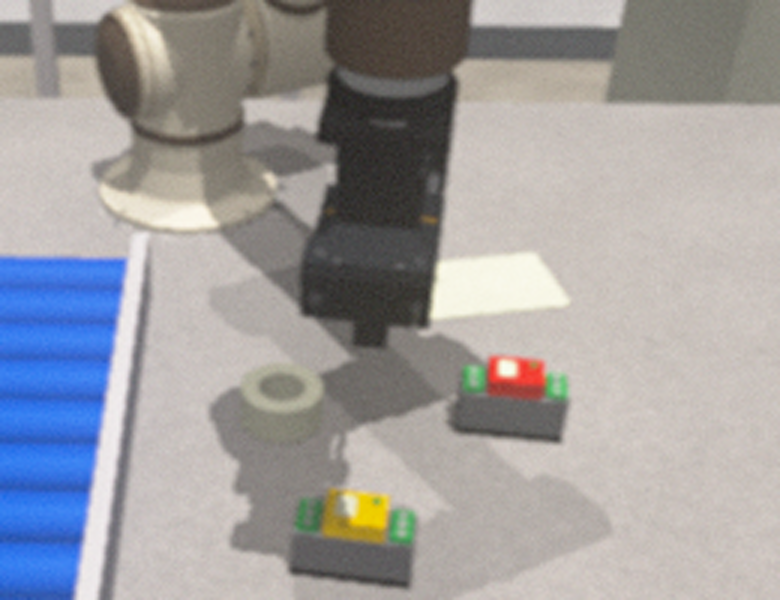

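The lift left without the module: the fingers hadn't finished closing, and 0.40 was a reading mid-travel. The module still stands upright at scene pixel (319,232). I'll check whether it shifted, then reopen.

```bash
python3 -m crank '[{"linear":[0,0,0],"delta_rot":[0,0,0],"gripper":100},{"linear":[0,0,0],"delta_rot":[0,0,0],"gripper":100},{"linear":[0,0,0],"delta_rot":[0,0,0],"gripper":100},{"linear":[0,0,0],"delta_rot":[0,0,0],"gripper":100},{"linear":[0,0,0],"delta_rot":[0,0,0],"gripper":100},{"linear":[0,0,0],"delta_rot":[0,0,0],"gripper":100},{"linear":[0,0,0],"delta_rot":[0,0,0],"gripper":100},{"linear":[0,0,0],"delta_rot":[0,0,0],"gripper":100}]'
python3 - <<'E'
from station import capture
from h import *
old=dict(np.load("scene0.npz"))
for c in(old,capture("scene")):
    for q in yellows(c)[0]:
        if 280<q[:,0].mean()<350: a=rect(c,q,.06);print(q.mean(0),a[0],a[1],a[2])
E
```

```text
time_s: 6.08
tcp_pos: [0.5988, 0.1505, 0.1688]
ee_rot: [[-0.164, -0.986, 0.0], [-0.986, 0.164, 0.0], [-0.0, -0.0, -1.0]]
wrist_force: [0.5, 0.3, 0.5]
gripper_width: 0.836
[317.3007 230.5299] [607.87   150.9982] [46.77132797241211, 51.033958435058594] 170.34454
```

Run:
```python
from station import capture
from h import *
old=dict(np.load("scene0.npz"));k=6
c=capture("scene")
for z in(old,c):
    im=cv2.resize(z["img"],None,fx=k,fy=k,interpolation=cv2.INTER_CUBIC)
    h=cv2.cvtColor(im,cv2.COLOR_BGR2HSV);m=cv2.inRange(h,(18,110,60),(34,255,255))
    m[:,:280*k]=0;m[:,355*k:]=0;m[:200*k]=0;m[262*k:]=0
    cs,_=cv2.findContours(m,cv2.RETR_EXTERNAL,cv2.CHAIN_APPROX_NONE)
    q=max(cs,key=cv2.contourArea).reshape(-1,2)/k;a=rect(z,q,.06);print(q.mean(0),a[0],a[1],a[2])
a=c["img"];cv2.imwrite("pics/re.png",cv2.resize(a[60:260,200:460],None,fx=3,fy=3,interpolation=cv2.INTER_CUBIC))
```

```text
[318.6683 231.8757] [609.1544 151.8034] [48.18122863769531, 53.847129821777344] 171.43575
[317.8978 231.2555] [609.9485 152.0584] [47.60444259643555, 53.058223724365234] 171.75034
```

View pics/re.png

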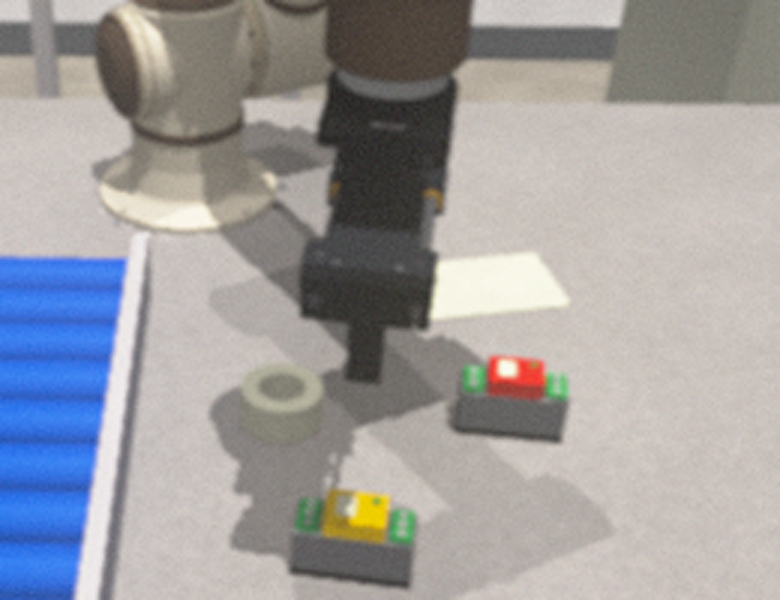

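The module shifted less than 1 mm and turned about 0.3°. I'll descend again, and this time wait for the fingers to stall before lifting.

```bash
python3 -m crank '[{"linear":[0,0,0.04],"delta_rot":[0,0,0],"gripper":100},{"linear":[0,0,0.04],"delta_rot":[0,0,0],"gripper":100},{"linear":[0,0,0.04],"delta_rot":[0,0,0],"gripper":100},{"linear":[0,0,0.022],"delta_rot":[0,0,0],"gripper":100},{"linear":[0,0,0],"delta_rot":[0,0,0],"gripper":0},{"linear":[0,0,0],"delta_rot":[0,0,0],"gripper":0},{"linear":[0,0,0],"delta_rot":[0,0,0],"gripper":0},{"linear":[0,0,0],"delta_rot":[0,0,0],"gripper":0},{"linear":[0,0,0],"delta_rot":[0,0,0],"gripper":0},{"linear":[0,0,0],"delta_rot":[0,0,0],"gripper":0}]'; python3 -m crank '[{"linear":[0,0,0],"delta_rot":[0,0,0],"gripper":0},{"linear":[0,0,0],"delta_rot":[0,0,0],"gripper":0},{"linear":[0,0,0],"delta_rot":[0,0,0],"gripper":0},{"linear":[0,0,0],"delta_rot":[0,0,0],"gripper":0}]'
```

```text
time_s: 7.42
tcp_pos: [0.5989, 0.1505, 0.0269]
ee_rot: [[-0.164, -0.986, 0.0], [-0.986, 0.164, 0.0], [-0.0, -0.0, -1.0]]
wrist_force: [0.1, -0.1, 0.3]
gripper_width: 0.401
time_s: 7.92
tcp_pos: [0.5989, 0.1505, 0.0267]
ee_rot: [[-0.164, -0.986, -0.0], [-0.986, 0.164, -0.0], [0.0, 0.0, -1.0]]
wrist_force: [0.4, -0.4, 0.1]
gripper_width: 0.021
```

The fingers closed fully, to 0.02, so nothing is between the pads. I'll take a picture before doing anything else.

Run:
```python
from station import capture
from h import *
a=capture("scene")["img"];b=capture("top")["img"]
o=np.zeros((600,800,3),np.uint8)
o[:,:400]=cv2.resize(a[130:280,270:370],(400,600),interpolation=cv2.INTER_CUBIC)
o[:,400:]=cv2.resize(b[100:250,180:280],(400,600),interpolation=cv2.INTER_CUBIC)
cv2.imwrite("pics/shut.png",o)
```

```text
(no output)
```

View pics/shut.png

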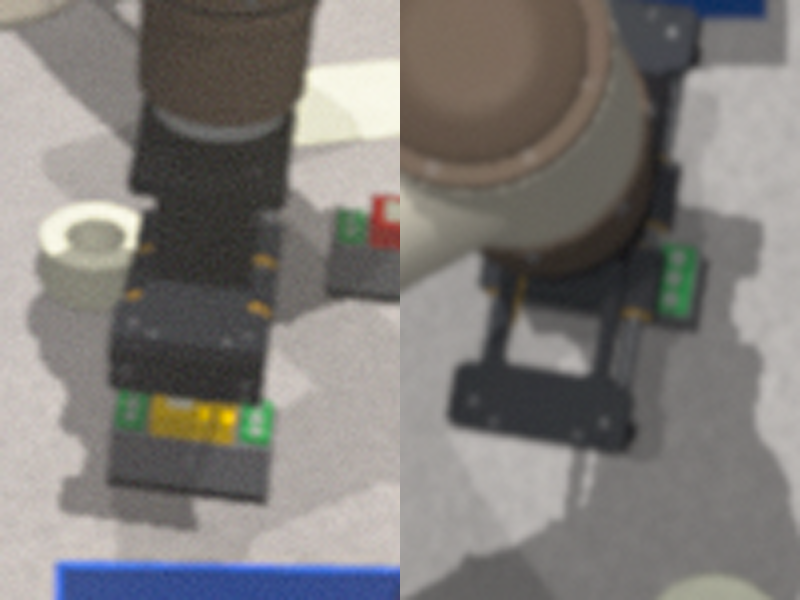

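```bash
python3 -m crank '[{"linear":[0,0,-0.03],"delta_rot":[0,0,0],"gripper":100},{"linear":[0,0,-0.04],"delta_rot":[0,0,0],"gripper":100},{"linear":[0,0,-0.03],"delta_rot":[0,0,0],"gripper":100},{"linear":[0,0,0],"delta_rot":[0,0,0],"gripper":100}]'
python3 - <<'E'
from station import capture,r
from h import *
s=r.sense();p=s["tcp_pos"];print(p,s["gripper_width"])
S=capture("scene");T=capture("top");a,b=S["img"],T["img"]
o=np.zeros((600,800,3),np.uint8)
o[:,:400]=cv2.resize(a[130:280,270:370],(400,600),interpolation=cv2.INTER_CUBIC)
o[:,400:]=cv2.resize(b[100:250,180:280],(400,600),interpolation=cv2.INTER_CUBIC)
R=np.array(s["ee_rot"])
w=s["gripper_width"]*.0435
for c,off,sh in((S,(270,130),0),(T,(180,100),400)):
  M=np.linalg.inv(c["world_from_camera"])
  for dy in(-w,w):
    for dz in (0,-.04):
      q=M[:3,:3]@(np.array(p)+R@[0,dy,dz])+M[:3,3];u=(np.array([c["fx"]*q[0]/q[2]+c["cx"],c["fy"]*q[1]/q[2]+c["cy"]])-off)*4;print(sh,dy,dz,u)
      cv2.circle(o,(int(u[0]+sh),int(u[1])),4,(0,0,255) if dz==0 else (255,0,255),1)
cv2.imwrite("pics/up.png",o)
E
```

```text
time_s: 8.52
tcp_pos: [0.6007, 0.1512, 0.1299]
ee_rot: [[-0.164, -0.986, 0.006], [-0.986, 0.164, 0.003], [-0.004, -0.005, -1.0]]
wrist_force: [0.6, -0.1, -0.5]
gripper_width: 0.378
[0.6007 0.1512 0.1299] 0.3781594169591633
0 -0.016449934637723602 0 [197.3625 316.1227]
0 -0.016449934637723602 -0.04 [202.5798 254.0637]
0 0.016449934637723602 0 [203.8971 277.8203]
0 0.016449934637723602 -0.04 [209.1514 216.4536]
400 -0.016449934637723602 0 [187.6466 195.829 ]
400 -0.016449934637723602 -0.04 [177.0636 176.8262]
400 0.016449934637723602 0 [174.6411 268.9966]
400 0.016449934637723602 -0.04 [163.388  253.4386]
```

View pics/up.png

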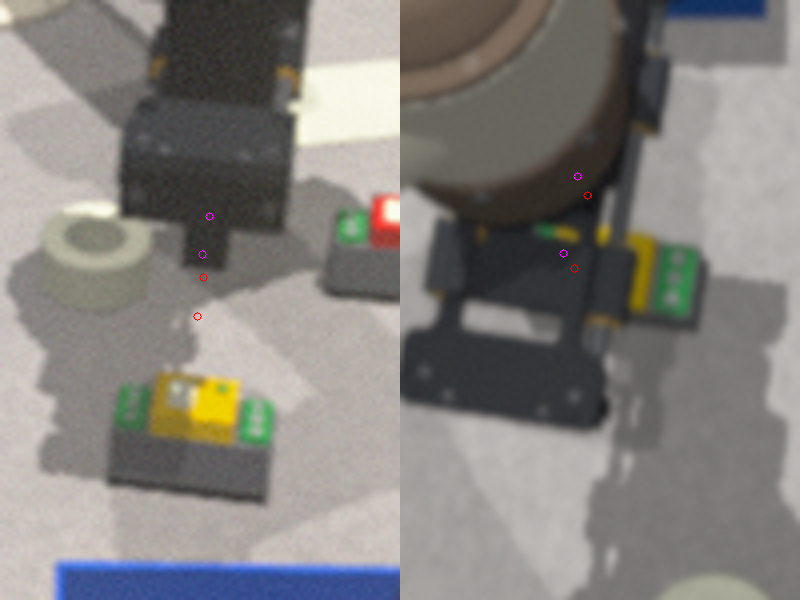

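Run:
```python
from h import *
c=dict(np.load("scene0.npz"));M=np.linalg.inv(c["world_from_camera"])
p=np.array([.198,.5922,.1838]);y=np.array([-.3174,-.9483,0])
o=cv2.resize(c["img"][0:110,420:560],None,fx=5.4,fy=5.4,interpolation=cv2.INTER_CUBIC)
for dz,col in((0,(0,0,255)),(.02,(0,255,255)),(.04,(0,255,0))):
  for d in(-.0435,.0435,-.0585,.0585):
    q=M[:3,:3]@(p+y*d+[0,0,dz])+M[:3,3];u=np.array([c["fx"]*q[0]/q[2]+c["cx"],c["fy"]*q[1]/q[2]+c["cy"]]);print(dz,d,u)
    v=((u-[420,0]+.5)*5.4).astype(int);cv2.circle(o,tuple(int(t) for t in v),3,col,-1)
cv2.imwrite("pics/tips.png",o)
```

```text
0 -0.0435 [491.4966 101.5686]
0 0.0435 [457.527   96.8899]
0 -0.0585 [497.4929 102.3945]
0 0.0585 [451.806   96.1019]
0.02 -0.0435 [493.932   94.5817]
0.02 0.0435 [459.5415  89.9919]
0.02 -0.0585 [500.0042  95.3921]
0.02 0.0585 [453.7511  89.2191]
0.04 -0.0435 [496.4225  87.4368]
0.04 0.0435 [461.6006  82.9411]
0.04 -0.0585 [502.5725  88.2308]
0.04 0.0585 [455.7391  82.1844]
```

View pics/tips.png

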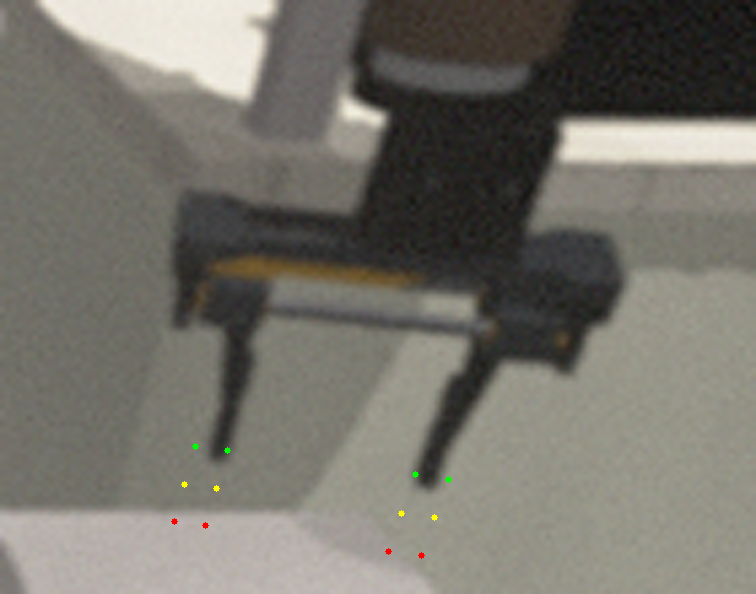

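The reported TCP lies about 36–43 mm below the fingertips seen in the images, in the start picture as well as here. That explains why the fingers closed above the 60 mm module. I'll check the size and direction of this offset by projecting the gripper body's bottom corners (75x190) into both views.

Run:
```python
from station import capture,r
from h import *
s=r.sense();p=np.array(s["tcp_pos"]);R=np.array(s["ee_rot"])
print(p,s["joints"],s["gripper_width"])
S=capture("scene");T=capture("top")
o=np.zeros((600,800,3),np.uint8)
W=((S,(260,110),0,(100,150)),(T,(180,60),400,(100,150)))
for c,off,sh,(w,h) in W:
  o[:,sh:sh+400]=cv2.resize(c["img"][off[1]:off[1]+h,off[0]:off[0]+w],(400,600),interpolation=cv2.INTER_CUBIC)
  M=np.linalg.inv(c["world_from_camera"])
  for up,col in((0,(0,0,255)),(.043,(0,255,0))):
    P=[R@[sx*.0375,sy*.095,-.0697] for sx in(-1,1) for sy in(-1,1)]
    for d in P:
      q=M[:3,:3]@(p+d+[0,0,up])+M[:3,3];u=(np.array([c["fx"]*q[0]/q[2]+c["cx"],c["fy"]*q[1]/q[2]+c["cy"]])-off)*4
      cv2.circle(o,(int(u[0]+sh),int(u[1])),4,col,-1)
cv2.imwrite("pics/body.png",o)
```

```text
[0.5984 0.1504 0.1264] [ 29.1006  23.8486  -5.4683  -0.0378 -60.706  -38.5549] 0.4667874366652783
```

View pics/body.png

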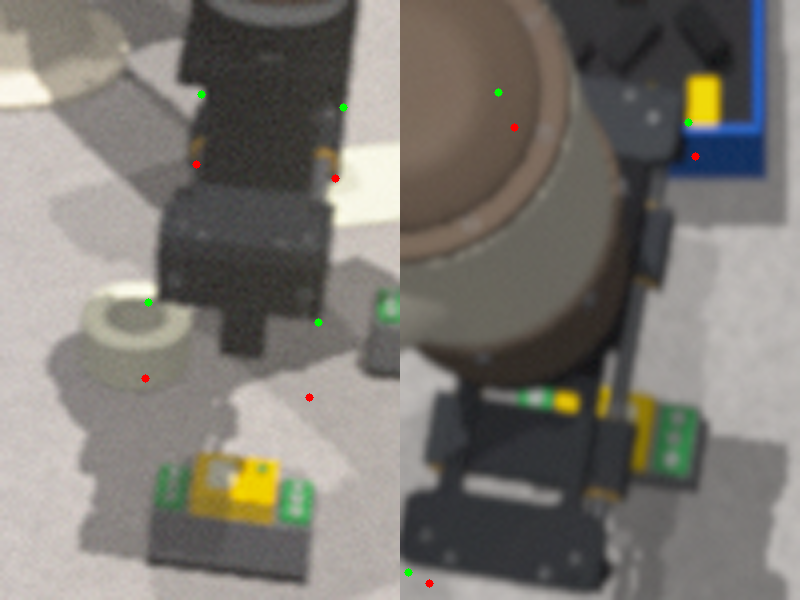

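The body corners match in both views with +43 mm in z and correct xy. In the scene view they are predicted at (149,303)/(318,322) and seen at about (160,298)/(320,318). So the true tip is about the reported TCP z plus 43 mm. I'll open fully and descend further, watching the force.

```bash
python3 -m crank '[{"linear":[0,0,0.01],"delta_rot":[0,0,0],"gripper":100},{"linear":[0,0,0.02],"delta_rot":[0,0,0],"gripper":100},{"linear":[0,0,0.02],"delta_rot":[0,0,0],"gripper":100},{"linear":[0,0,0.02],"delta_rot":[0,0,0],"gripper":100},{"linear":[0,0,0.015],"delta_rot":[0,0,0],"gripper":100},{"linear":[0,0,0],"delta_rot":[0,0,0],"gripper":100},{"linear":[0,0,0.015],"delta_rot":[0,0,0],"gripper":100},{"linear":[0,0,0.013],"delta_rot":[0,0,0],"gripper":100},{"linear":[0,0,0.01],"delta_rot":[0,0,0],"gripper":100},{"linear":[0,0,0],"delta_rot":[0,0,0],"gripper":100}]'
python3 - <<'E'
from station import capture
from h import *
S=capture("scene");T=capture("top")
o=np.zeros((600,800,3),np.uint8)
for c,off,sh,(w,h) in ((S,(260,130),0,(100,150)),(T,(180,100),400,(100,150))):
  o[:,sh:sh+400]=cv2.resize(c["img"][off[1]:off[1]+h,off[0]:off[0]+w],(400,600),interpolation=cv2.INTER_CUBIC)
cv2.imwrite("pics/down2.png",o)
E
```

```text
time_s: 9.98
tcp_pos: [0.5982, 0.1501, 0.0026]
ee_rot: [[-0.164, -0.986, -0.002], [-0.986, 0.164, -0.001], [0.001, 0.002, -1.0]]
wrist_force: [0.6, 0.4, -0.4]
gripper_width: 1.003
```

View pics/down2.png

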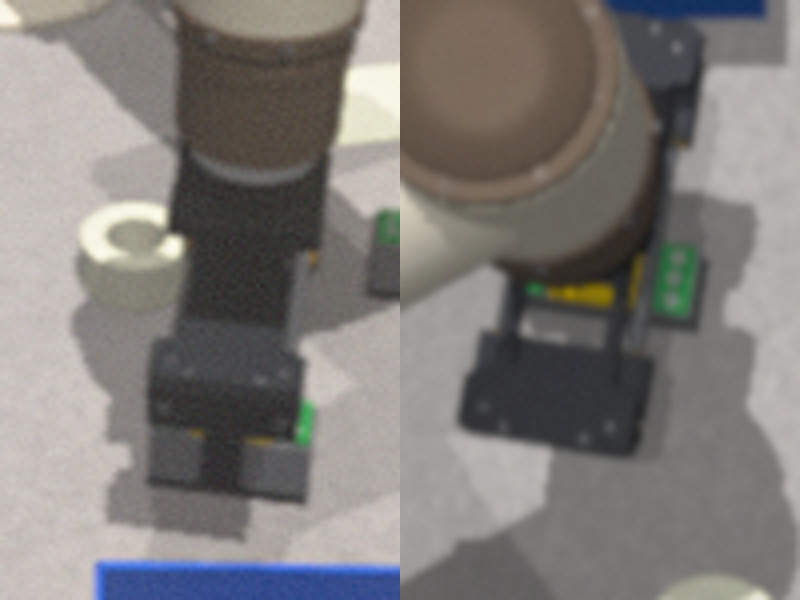

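The finger now straddles the module front at (222,450). I'll go 15 mm deeper and close with enough rows to stall.

```bash
python3 -m crank '[{"linear":[0,0,0.008],"delta_rot":[0,0,0],"gripper":100},{"linear":[0,0,0.007],"delta_rot":[0,0,0],"gripper":100},{"linear":[0,0,0],"delta_rot":[0,0,0],"gripper":100}]'; python3 -m crank '[{"linear":[0,0,0],"delta_rot":[0,0,0],"gripper":0},{"linear":[0,0,0],"delta_rot":[0,0,0],"gripper":0},{"linear":[0,0,0],"delta_rot":[0,0,0],"gripper":0},{"linear":[0,0,0],"delta_rot":[0,0,0],"gripper":0},{"linear":[0,0,0],"delta_rot":[0,0,0],"gripper":0},{"linear":[0,0,0],"delta_rot":[0,0,0],"gripper":0},{"linear":[0,0,0],"delta_rot":[0,0,0],"gripper":0},{"linear":[0,0,0],"delta_rot":[0,0,0],"gripper":0}]';python3 -m crank '[{"linear":[0,0,0],"delta_rot":[0,0,0],"gripper":0},{"linear":[0,0,0],"delta_rot":[0,0,0],"gripper":0}]'
```

```text
time_s: 10.45
tcp_pos: [0.5982, 0.1501, -0.0121]
ee_rot: [[-0.164, -0.986, -0.002], [-0.986, 0.164, -0.001], [0.001, 0.001, -1.0]]
wrist_force: [0.6, 0.2, 0.2]
gripper_width: 0.999
time_s: 11.45
tcp_pos: [0.5988, 0.1504, -0.0112]
ee_rot: [[-0.164, -0.986, -0.0], [-0.986, 0.164, -0.0], [0.0, 0.0, -1.0]]
wrist_force: [-0.5, -0.7, 0.5]
gripper_width: 0.411
time_s: 11.7
tcp_pos: [0.5988, 0.1504, -0.0113]
ee_rot: [[-0.164, -0.986, -0.0], [-0.986, 0.164, -0.0], [0.0, 0.0, -1.0]]
wrist_force: [-0.8, -0.7, 0.6]
gripper_width: 0.415
```

The fingers stalled at 0.413 of 87 mm, which is 36 mm, so the module is gripped. Lifting.

```bash
python3 -m crank '[{"linear":[0,0,-0.01],"delta_rot":[0,0,0],"gripper":0},{"linear":[0,0,-0.02],"delta_rot":[0,0,0],"gripper":0},{"linear":[0,0,-0.03],"delta_rot":[0,0,0],"gripper":0},{"linear":[0,0,-0.035],"delta_rot":[0,0,0],"gripper":0},{"linear":[0,0,-0.035],"delta_rot":[0,0,0],"gripper":0},{"linear":[0,0,-0.02],"delta_rot":[0,0,0],"gripper":0},{"linear":[0,0,0],"delta_rot":[0,0,0],"gripper":0}]'
python3 - <<'E'
from station import capture,r
from h import *
s=r.sense();print(s["tcp_pos"],s["gripper_width"]);R=np.array(s["ee_rot"])
d=np.array([.4173,-.2222,0])-[.5988,.1504,0];print(R.T@d)
a=capture("scene")["img"];cv2.imwrite("pics/lift2.png",cv2.resize(a[60:260,200:460],None,fx=3,fy=3,interpolation=cv2.INTER_CUBIC))
E
```

```text
time_s: 12.58
tcp_pos: [0.5999, 0.1509, 0.1411]
ee_rot: [[-0.164, -0.986, 0.004], [-0.986, 0.164, 0.002], [-0.003, -0.004, -1.0]]
wrist_force: [-0.1, 0.6, -2.1]
gripper_width: 0.413
[0.5999 0.1509 0.1411] 0.41318334342303314
[ 0.3973  0.1179 -0.0016]
```

View pics/lift2.png

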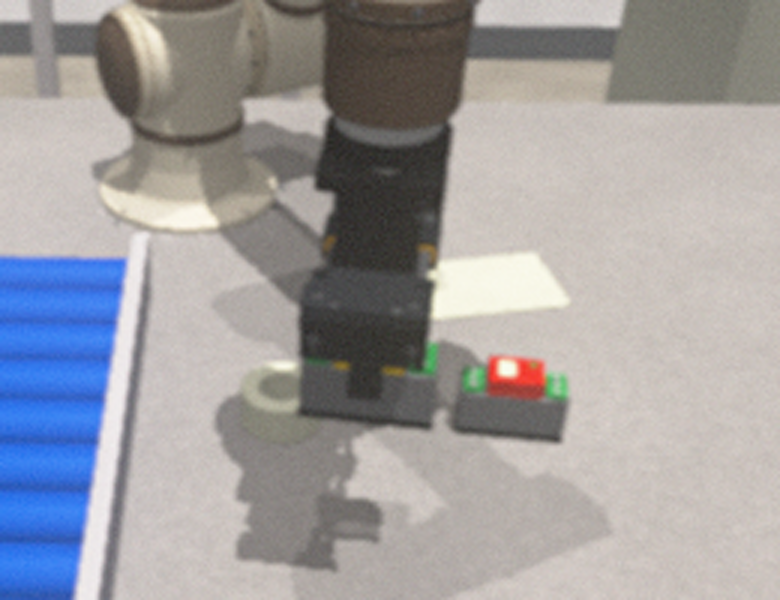

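The module is held upright. Now moving over the empty cell and turning -0.225 rad about tool z.

```bash
python3 -m crank '[{"linear":[0.022,0.0065,0],"delta_rot":[0,0,0],"gripper":0},{"linear":[0.045,0.0134,0],"delta_rot":[0,0,0],"gripper":0},{"linear":[0.049,0.0145,0],"delta_rot":[0,0,0],"gripper":0},{"linear":[0.049,0.0145,0],"delta_rot":[0,0,0],"gripper":0},{"linear":[0.049,0.0145,0],"delta_rot":[0,0,0],"gripper":0},{"linear":[0.049,0.0145,0],"delta_rot":[0,0,0],"gripper":0},{"linear":[0.049,0.0145,0],"delta_rot":[0,0,0],"gripper":0},{"linear":[0.045,0.0134,0],"delta_rot":[0,0,0],"gripper":0},{"linear":[0.028,0.0085,0],"delta_rot":[0,0,0],"gripper":0},{"linear":[0.0123,0.0041,0],"delta_rot":[0,0,0],"gripper":0}]'; python3 -m crank '[{"linear":[0,0,0],"delta_rot":[0,0,-0.0745],"gripper":0},{"linear":[0,0,0],"delta_rot":[0,0,-0.075],"gripper":0},{"linear":[0,0,0],"delta_rot":[0,0,-0.075],"gripper":0},{"linear":[0,0,0],"delta_rot":[0,0,0],"gripper":0}]'
python3 - <<'E'
from station import capture
from h import *
S=capture("scene");T=capture("top")
np.savez("sceneH.npz",**S)
o=np.zeros((600,800,3),np.uint8)
for c,off,sh,(w,h) in ((S,(100,60),0,(133,200)),(T,(370,120),400,(120,180))):
  o[:,sh:sh+400]=cv2.resize(c["img"][off[1]:off[1]+h,off[0]:off[0]+w],(400,600),interpolation=cv2.INTER_CUBIC)
cv2.imwrite("pics/over.png",o)
E
```

```text
time_s: 13.88
tcp_pos: [0.4143, -0.2233, 0.1377]
ee_rot: [[-0.167, -0.986, -0.003], [-0.986, 0.167, 0.001], [-0.0, 0.003, -1.0]]
wrist_force: [-0.8, -0.4, -0.6]
gripper_width: 0.413
time_s: 14.38
tcp_pos: [0.4162, -0.2217, 0.1381]
ee_rot: [[0.059, -0.998, -0.001], [-0.998, -0.059, 0.0], [-0.0, 0.001, -1.0]]
wrist_force: [0.0, -0.5, -1.6]
gripper_width: 0.411
```

View pics/over.png

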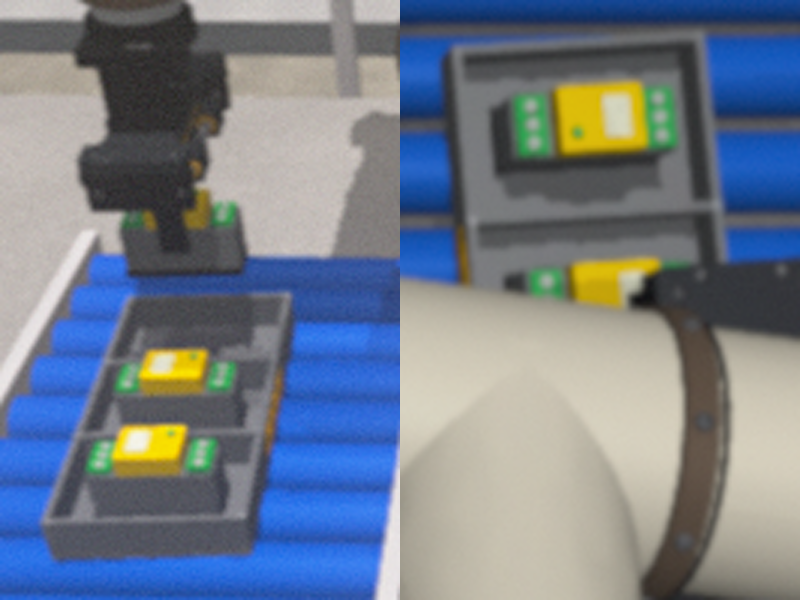

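Run:
```python
from h import *
c=dict(np.load("sceneH.npz"))
o=cv2.resize(c["img"][115:165,130:195],None,fx=12,fy=12,interpolation=cv2.INTER_CUBIC)
M=np.linalg.inv(c["world_from_camera"])
C=np.array([.4162,-.2217,.1381+.0113]);X=np.array([.998,.059,0]);Y=np.array([-.059,.998,0])
for dz in(0,.06):
  for a in(-.018,.018):
    for b in(-.045,.045):
      q=M[:3,:3]@(C+X*a+Y*b+[0,0,dz])+M[:3,3];u=np.array([c["fx"]*q[0]/q[2]+c["cx"],c["fy"]*q[1]/q[2]+c["cy"]]);print(dz,a,b,u)
      v=(u-[130,115]+.5)*12;cv2.circle(o,(int(v[0]),int(v[1])),4,(0,0,255) if a>0 else (255,0,255),-1)
cv2.imwrite("pics/heldz.png",o)
```

```text
0 -0.018 -0.045 [144.5906 144.4272]
0 -0.018 0.045 [181.4688 143.7759]
0 0.018 -0.045 [141.5309 152.1899]
0 0.018 0.045 [179.4357 151.5032]
0.06 -0.018 -0.045 [139.6931 122.3245]
0.06 -0.018 0.045 [177.9792 121.6989]
0.06 0.018 -0.045 [136.3729 129.7539]
0.06 0.018 0.045 [175.7667 129.093 ]
```

View pics/heldz.png

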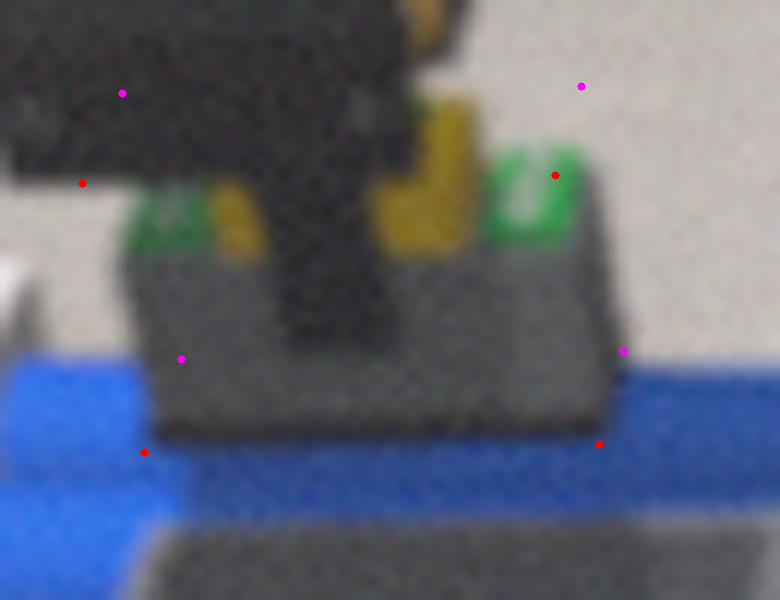

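The held module agrees with the prediction to about 1 px: front bottom corners at (155,440)/(605,432), predicted at (144,452)/(599,444). I'll apply a 2 mm correction and lower it most of the way.

```bash
python3 -m crank '[{"linear":[0.002,-0.0025,0.01],"delta_rot":[0,0,0],"gripper":0},{"linear":[0,0,0.02],"delta_rot":[0,0,0],"gripper":0},{"linear":[0,0,0.025],"delta_rot":[0,0,0],"gripper":0},{"linear":[0,0,0.017],"delta_rot":[0,0,0],"gripper":0},{"linear":[0,0,0.005],"delta_rot":[0,0,0],"gripper":0},{"linear":[0,0,0],"delta_rot":[0,0,0],"gripper":0}]'
python3 - <<'E'
from station import capture
from h import *
S=capture("scene")
cv2.imwrite("pics/low.png",cv2.resize(S["img"][110:240,110:210],None,fx=4.6,fy=4.6,interpolation=cv2.INTER_CUBIC))
E
```

```text
time_s: 15.22
tcp_pos: [0.4195, -0.2239, 0.0615]
ee_rot: [[0.059, -0.998, -0.001], [-0.998, -0.059, -0.0], [0.0, 0.001, -1.0]]
wrist_force: [0.7, -0.0, -2.0]
gripper_width: 0.411
```

View pics/low.png

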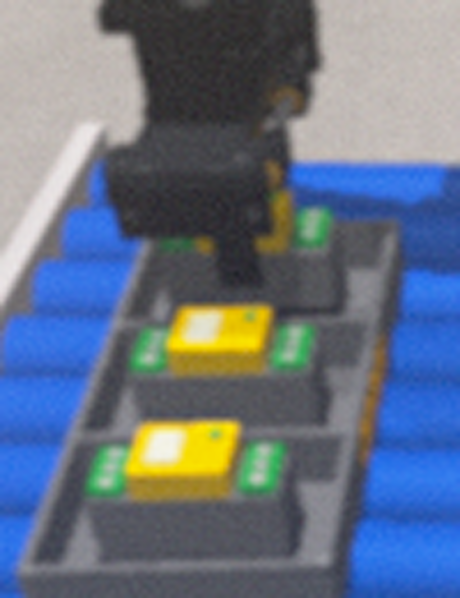

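It's inside the cell and parallel to the others, clear of the walls. About 12 mm remains, so I'm taking small steps.

```bash
python3 -m crank '[{"linear":[0,0,0.004],"delta_rot":[0,0,0],"gripper":0},{"linear":[0,0,0.003],"delta_rot":[0,0,0],"gripper":0},{"linear":[0,0,0.002],"delta_rot":[0,0,0],"gripper":0},{"linear":[0,0,0],"delta_rot":[0,0,0],"gripper":0}]'; python3 -m crank '[{"linear":[0,0,0.001],"delta_rot":[0,0,0],"gripper":0},{"linear":[0,0,0],"delta_rot":[0,0,0],"gripper":0}]'; python3 -m crank '[{"linear":[0,0,0.001],"delta_rot":[0,0,0],"gripper":0},{"linear":[0,0,0],"delta_rot":[0,0,0],"gripper":0}]'
```

```text
time_s: 15.78
tcp_pos: [0.4193, -0.2238, 0.0527]
ee_rot: [[0.06, -0.998, -0.0], [-0.998, -0.06, 0.0], [-0.0, 0.0, -1.0]]
wrist_force: [-0.2, -0.2, -0.8]
gripper_width: 0.411
time_s: 16.02
tcp_pos: [0.4194, -0.2238, 0.0517]
ee_rot: [[0.059, -0.998, -0.0], [-0.998, -0.059, 0.0], [-0.0, 0.0, -1.0]]
wrist_force: [0.2, 0.2, -1.4]
gripper_width: 0.414
time_s: 16.27
tcp_pos: [0.4193, -0.2238, 0.0507]
ee_rot: [[0.059, -0.998, -0.0], [-0.998, -0.059, 0.0], [-0.0, 0.0, -1.0]]
wrist_force: [-1.2, -0.3, -1.4]
gripper_width: 0.413
```

```bash
python3 -m crank '[{"linear":[0,0,0.001],"delta_rot":[0,0,0],"gripper":0},{"linear":[0,0,0],"delta_rot":[0,0,0],"gripper":0}]'; python3 -m crank '[{"linear":[0,0,0.001],"delta_rot":[0,0,0],"gripper":0},{"linear":[0,0,0],"delta_rot":[0,0,0],"gripper":0}]'
```

```text
time_s: 16.52
tcp_pos: [0.4195, -0.2238, 0.0497]
ee_rot: [[0.06, -0.998, 0.0], [-0.998, -0.06, 0.0], [-0.0, -0.0, -1.0]]
wrist_force: [0.0, 1.0, -1.1]
gripper_width: 0.408
time_s: 16.77
tcp_pos: [0.4194, -0.2239, 0.0497]
ee_rot: [[0.06, -0.998, 0.0], [-0.998, -0.06, -0.0], [0.0, -0.0, -1.0]]
wrist_force: [-2.5, 0.7, 6.7]
gripper_width: 0.409
```

Contact came at z = 0.0497, exactly as predicted, with +6.7 N. I'll open to only 62% so the fingers stay inside the cell, then retreat upward.

```bash
python3 -m crank '[{"linear":[0,0,0],"delta_rot":[0,0,0],"gripper":62},{"linear":[0,0,0],"delta_rot":[0,0,0],"gripper":62},{"linear":[0,0,0],"delta_rot":[0,0,0],"gripper":62},{"linear":[0,0,0],"delta_rot":[0,0,0],"gripper":62},{"linear":[0,0,0],"delta_rot":[0,0,0],"gripper":62}]'
```

```text
time_s: 17.4
tcp_pos: [0.4194, -0.2239, 0.0487]
ee_rot: [[0.059, -0.998, -0.0], [-0.998, -0.059, -0.0], [-0.0, 0.0, -1.0]]
wrist_force: [0.5, 0.1, -0.4]
gripper_width: 0.615
```

```bash
python3 -m crank '[{"linear":[0,0,-0.01],"delta_rot":[0,0,0],"gripper":62},{"linear":[0,0,-0.03],"delta_rot":[0,0,0],"gripper":62},{"linear":[0,0,-0.05],"delta_rot":[0,0,0],"gripper":62},{"linear":[0,0,-0.05],"delta_rot":[0,0,0],"gripper":62},{"linear":[-0.05,0,-0.02],"delta_rot":[0,0,0],"gripper":62},{"linear":[-0.06,0,0],"delta_rot":[0,0,0],"gripper":62},{"linear":[-0.06,0,0],"delta_rot":[0,0,0],"gripper":62},{"linear":[-0.06,0,0],"delta_rot":[0,0,0],"gripper":62},{"linear":[-0.06,0,0],"delta_rot":[0,0,0],"gripper":62},{"linear":[-0.05,0,0],"delta_rot":[0,0,0],"gripper":62}]'
python3 - <<'E'
from station import capture
from h import *
S=capture("scene");T=capture("top")
np.savez("topF.npz",**T)
o=np.zeros((600,800,3),np.uint8)
for c,off,sh,(w,h) in ((S,(100,130),0,(100,150)),(T,(370,120),400,(120,180))):
  o[:,sh:sh+400]=cv2.resize(c["img"][off[1]:off[1]+h,off[0]:off[0]+w],(400,600),interpolation=cv2.INTER_CUBIC)
cv2.imwrite("pics/fin.png",o)
for q in yellows(T)[0]: a=rect(T,q,.121);print(q.mean(0),a[0],a[1],a[2])
E
```

```text
time_s: 18.65
tcp_pos: [0.3988, 0.1177, 0.2098]
ee_rot: [[0.061, -0.998, 0.002], [-0.998, -0.061, 0.001], [-0.001, -0.002, -1.0]]
wrist_force: [1.2, -0.7, -0.5]
gripper_width: 0.619
[440.6086 260.7883] [ 420.7762 -222.2113] [37.641788482666016, 49.11418151855469] 93.73516
[434.6875 208.5232] [ 511.8928 -215.2205] [37.72248840332031, 48.94865798950195] 93.48526
[429.3788 155.4955] [ 606.0775 -209.4863] [38.844932556152344, 48.75613021850586] 93.36816
```

View pics/fin.png

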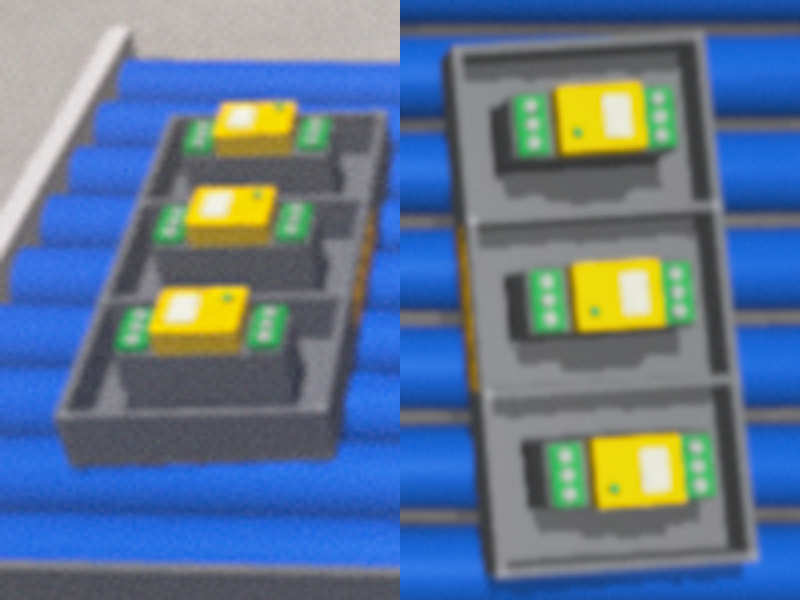

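The module stands at (421,-222) at 93.7°. The ideal extrapolated from its neighbours is (417.5,-221) at 93.4°, so it's about 3.5 mm off, well inside the tolerance. The neighbours moved less than 0.2 mm.

```bash
python3 -m crank '[{"linear":[0,0,0],"delta_rot":[0,0,0],"gripper":62},{"linear":[0,0,0],"delta_rot":[0,0,0],"gripper":62}]'; python3 -c "
from station import workorder
print(workorder.finish_job())"
```

```text
time_s: 19.0
tcp_pos: [0.3992, 0.1146, 0.209]
ee_rot: [[0.058, -0.998, 0.0], [-0.998, -0.058, 0.0], [-0.0, -0.0, -1.0]]
wrist_force: [-0.5, -0.6, 0.5]
gripper_width: 0.62
the job is handed in; nothing more can be done
None
```

The yellow module from the bench now stands in the tray cell that was empty (the one nearest the robot). I handed the job in at about 19 s, with the gripper clear of everything.

- **Final checks (top view):** the module is about 3.5 mm from the cell centre, and its long side is within about 0.4° of its neighbours. The pictures show it upright on the floor. The two loaded modules moved less than 0.2 mm.
- **Set-down:** it touched the floor at the predicted height with about 7 N, and I opened the gripper only after that.
- **Failed grasps:** my first two tries closed on nothing. I misread the first as the fingers still moving. In fact the reported tool position was about 43 mm below the real fingertips, so the fingers shut above the module. These tries shifted it less than 1 mm.
- **Disagreement:** the cameras and the reported tool height disagreed by those 43 mm throughout. I went by the camera height, and the grip width (36 mm) and the floor contact height both bore it out. I did not find the cause.

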